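Dock the small battery pack and slide the charger on

ROBOT

A 6-joint arm with a two-finger parallel gripper is mounted at the origin on a cart in front of the work surface, level with it; the furniture and walls round the work are solid. World frame = base frame: x ahead of the robot, y to its left, z up, the work surface at z = 0. Lengths are in m, angles in rad, forces in N, time in s.
With the tool pointing down it reaches from about 0.3 to 0.775 m from the base axis. Payload 14.6 kg.
Tool frame: the origin (TCP) lies midway between the tips of the shut fingers; the grasp point (between the pads) lies 19 mm behind it (ctrl.grip_depth is the distance from the TCP to the grasp point, in m); z points along the fingers, x is the direction in which the jaws open and shut, and the axes are right-handed (so a half turn about z gives the same grasp; the last joint's range is limited). The gripper opens to 94 mm and grips with 3 to 60 N. Pads are 16 mm wide; open, the fingers measure 119 mm over their backs; the gripper's body (75 mm by 177 mm) begins 78 mm behind the grasp point.
Start: joints at [-1.409, 0.3, 1.521, -0, 1.321, -0.067], TCP at [0.125, -0.536, 0.205] pointing down, gripper open.
Joint ranges: [-3.03, 3.03], [-0.79, 2.21], [0.23, 2.52], [-1.04, 4.18], [0, 3.07], [-2.55, 2.55]. Speed limits (rad/s): [2.22, 2.22, 2.57, 3.14, 3.14, 3.14].

INTERFACE

Orientations are given as [roll, pitch, yaw] about the fixed x, y, z axes, in that order (R = Rz(yaw) Ry(pitch) Rx(roll)).
In Python, from station import ctrl gives the robot as it stands.
- The arm moves only by the tool play_rows, never from a script. Its argument "steps" is a list that holds one entry, the list of rows, each a list of 7 numbers: the shift along the tool's x, y, z in cm, then the turn, a rotation vector about the tool's x, y, z in rad, then the opening, from 0 (shut) to 1 (fully open). In form: [[[x, y, z, ax, ay, az, hand], ...]]. A call has 1 to 20 rows; each row is the pose to reach, as a shift and turn from the pose measured when the call began, along the tool's axes at that moment; what a row does not reach only later rows make up. A row lasts 1/12 s, in which the tool goes at most 41.7 mm and 7.16 degrees, less where a joint would pass 70% of its speed; a pose out of reach is approached as far as the arm can. A call with a gripper value outside its range is refused whole. The fingers move at their own pace and stop on an object; "force" is the grip in N (left out, the last holds). Time passes only in rows, so rows that repeat a pose let the fingers close. It gives the time, the measured TCP pose, the force and the opening at its end, in the units of the state.
- ctrl.get_obs(): the state, without advancing time (a new reading comes with each control period).
- ctrl.camera(name): name is "side" or "top" or "wrist"; returns a dict with "frame" (480x640x3 uint8, blue, green, red), "fovy" (degrees; the focal length in pixels is half the picture's height over the tangent of half this angle, whatever the lens; pixels are square), "cx", "cy" (the principal point, pixels), "world_to_cam" (4x4, takes a point from world to camera coordinates). Camera axes: x right, y up, looking along -z (the intrinsics and any distortion apply to the point x, -y, -z); pixel columns grow to the right and rows downward; lengths in m; the calibration is good to about 2 mm. A picture is of the moment at which its call begins. There is no depth.
- ctrl.hand_in(): hands the job in, once; it reports no verdict.
The state is a dict: "time_s": time; "qpos": joint angles; "joint_vel": joint speeds; "tau": joint torques, N m; "ee_pos": TCP position; "eef_rot": TCP orientation; "force": force on the tool from outside, world axes, zero at the start; "moment": the same for the moment, N m; "grip_width": finger opening in m.
Only numpy, scipy, OpenCV 4.12 (cv2) and the standard library are available. Lean on these libraries where they do the work, as an engineer would, in place of code of your own. Each camera call takes 0.05 s, during which the arm holds its last target. There are 200 camera calls.

TASK

Put the smaller of the two battery packs on the charging dock and slide it in, brass-contact end first, fully home so that the spring catch clicks behind it. Then slide the small switch on top of the dock across to its on position, toward the white dot. Leave the larger pack and the things lying about where they are.

Things in the scene. Friction and masses are not known exactly. Their poses are not given: they have to be found in the camera images.
- dock: Grey charging dock fixed to the bench. Origin on the bench under the centre of a fully seated small pack; +x from its open mouth to its back, +y left, z up. The bay's floor, 6 mm above the bench, runs from x = -115 mm (open apron, 64 mm wide) to the end stop at x = +30 mm. The bay is open above.
- bay_mouth (a point): Middle of the bay's mouth on the bay floor, at dock x = -72 mm, 6 mm above the bench; axes as the dock's. Here the flared rails stand 68 mm apart; they narrow to the bay's 49 mm (inner faces at y = -24.5 and +24.5 mm) at dock x = -55 mm and run on to the end stop. Rail tops are 16.5 mm above the bench, outer faces at y = -38.5 and (left, catch housing) +45.5 mm.
- deck_center (a point): Centre of the flat deck's top, behind the end stop: dock x = 62.5 mm, y = 0, 40 mm above the bench; axes as the dock's. The deck is 65 mm (x) by 110 mm (y); only the switch ridge stands above it. A small white dot at y = +22.5 mm marks the on end of the switch.
- catch (a joint): Steel spring catch standing 6 mm into the bay from the left (+y) rail. Its ramp starts at dock x = -51 mm, its flat rear face is at x = -32 mm. 0 when standing out; a passing pack pushes it 5 to 6 mm toward dock +y (at most 9 mm, spring 2 to 5 N); back at 0 behind a seated pack.
- ridge_top (a point): Top centre of the slide switch's ridge, 45 mm above the bench, 5 mm above the deck; moves with the switch. The ridge is 16 mm long (dock x), 4 mm thick (dock y), 5 mm high, on a thumb plate flush with the deck. At dock x = 62.5 mm; y = -5 mm when off, +5 mm when on. Axes as the dock's.
- switch (a joint): Slide switch: 0 off, 0.010 m on; slides along dock +y. A detent holds it at either end: it takes about 5 N to start it, less toward the middle (0.005), and past about 0.007 it snaps fully on by itself; left nearer the middle it may stay there.
- small_pack_center (a point): Centre (half-way up) of the small loose black battery pack: 60 mm long (x), 46 mm wide (y), 40 mm high, 0.13 to 0.25 kg. It stands flat on the bench; +x points to its brass-contact end, z up. Seated in the dock its centre is at dock x = -2 to 0 mm, y = -1.5 to +1.5 mm, 26 mm above the bench.
- contact_end (a point): Middle of the small pack's brass-contact end face, 30 mm ahead of its centre along its x; this end goes into the dock first.
- large_pack_center (a point): Centre of the larger black battery pack, 90 x 62 x 40 mm, otherwise alike; too wide for the dock. The two packs may stand in each other's place. Leave it where it is.
- screwdriver: Flat screwdriver with a wooden handle, 200 mm long, lying on the bench; a bystander.
- nut: Steel hex nut, 24 mm, 13 mm high; a bystander.
- feeler: Steel feeler gauge set, 90 x 20 x 11 mm; a bystander.
Mind the look-alikes: they are no part of the job. What is shaped like the part that bears small_pack_center but blue or pink is not meant.

How it is judged:
By the outcome, as a careful person would: the job done as asked, in the order asked, and still so for the second after the job is handed in, with the robot touching nothing.
It also fails if it takes over 51 s, if anything falls off the work surface, if the arm or the gripper's body presses on something with over 40 N, if the wrist force passes 120 N, or if a joint passes its speed limit or range.

## Working session

There is one attempt and no reset: what is moved stays moved. The work goes in short steps, Python scripts to look and compute and a tool call to move; the robot and the scene stay as the last step left them, time stands still between calls to the robot, and variables do not carry over. Pictures are saved under pics/ and viewed, about 8 in all and at most 12, crops included, and the job is handed in when it is done.

Besides the shell and the picture viewer there is one more tool, called after ">>>" by a JSON object that holds its "name" and its "arguments", one argument or row to a line. play_rows: Moves the arm, as the interface text tells. Its arguments: {"type":"object","properties":{"steps":{"type":"array"},"force":{"type":"number"}},"required":["steps"]}

```bash
mkdir -p pics; ls; cat > h.py <<'E'
import numpy as np,cv2
from station import ctrl
from scipy.spatial.transform import Rotation as R
def cam(n,f=None):
    c=ctrl.camera(n)
    if f: cv2.imwrite('pics/'+f,c['frame'])
    np.save('pics/%s_cal.npy'%n,{k:v for k,v in c.items() if k!='frame'},allow_pickle=True)
    return c
def cal(n): return np.load('pics/%s_cal.npy'%n,allow_pickle=True).item()
def foc(c): return 240/np.tan(np.radians(c['fovy'])/2)
def px2w(c,u,v,z):
    f=foc(c);M=np.array(c['world_to_cam']);Rm=M[:3,:3];t=M[:3,3]
    d=Rm.T@np.array([(u-c['cx'])/f,-(v-c['cy'])/f,-1]);o=-Rm.T@t
    return o+d*(z-o[2])/d[2]
def w2px(c,p):
    M=np.array(c['world_to_cam']);q=M[:3,:3]@np.array(p)+M[:3,3];f=foc(c)
    return np.array([c['cx']+f*q[0]/-q[2],c['cy']-f*q[1]/-q[2]])
E
python3 - <<'E'
from h import *
a=cam('top','top0.png');b=cam('side','side0.png')
print({k:v for k,v in a.items() if k!='frame'});print({k:v for k,v in b.items() if k!='frame'})
print(ctrl.get_obs(),ctrl.grip_depth)
E
```

```text
pics
{'fovy': 45.51491022626762, 'cx': 319.75637135014836, 'cy': 240.39729803764615, 'world_to_cam': array([[-0.0048827 , -0.9999507 , -0.00864644,  0.21499879],
       [ 0.99563503, -0.00566717,  0.09315991, -0.60125012],
       [-0.09320432, -0.00815382,  0.99561361, -1.37428636],
       [ 0.        ,  0.        ,  0.        ,  1.        ]])}
{'fovy': 42.07634241397125, 'cx': 319.96102837454964, 'cy': 234.80003207232932, 'world_to_cam': array([[ 0.92075536, -0.38944207,  0.02333337, -0.43746245],
       [ 0.114396  ,  0.32667709,  0.93818742, -0.18560143],
       [-0.37299213, -0.86117185,  0.34534029, -1.19655378],
       [ 0.        ,  0.        ,  0.        ,  1.        ]])}
{'time_s': 0.1, 'qpos': array([-1.40856688e+00,  3.00414204e-01,  1.52150681e+00, -4.17591332e-05,
        1.32071680e+00, -6.65602314e-02]), 'joint_vel': array([ 0.00045254, -0.00088499, -0.00157612, -0.00069795, -0.00082741,
        0.00092395]), 'tau': array([ 1.61716707e-03, -5.32642078e+01, -3.53283978e+01,  7.09319534e-02,
        2.34729942e-02, -6.07799234e-05]), 'ee_pos': array([ 0.12470891, -0.53543238,  0.20494896]), 'eef_rot': array([-3.14156350e+00,  1.04554218e-03, -1.34199627e+00]), 'force': array([-0.2053286 , -0.05826323, -0.24104618]), 'moment': array([-0.0426119 , -0.02698229,  0.05385815]), 'grip_width': 0.0936944653740373} 0.0188
```

View pics/top0.png

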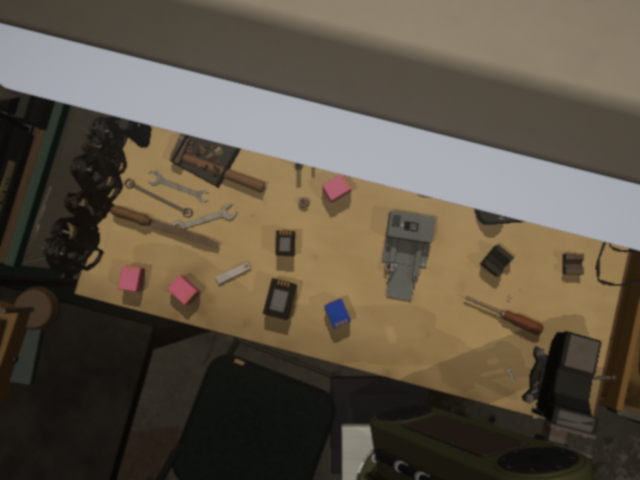

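View pics/side0.png

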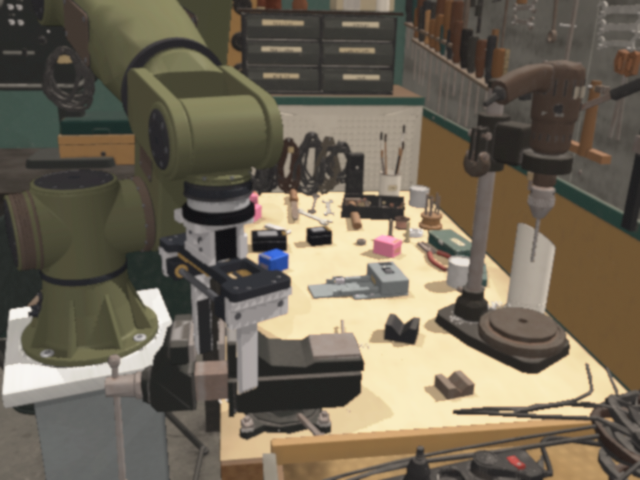

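Top view: two black packs stand at (285,243) and (280,298). The first looks smaller and so fits. Blue (337,312) and pink (130,278), (183,290), (337,188) are decoys, and (497,261) and (572,264) are V-blocks. The dock is around (408,250). I'll enlarge to confirm.

```bash
python3 - <<'E'
from h import *
im=cv2.imread('pics/top0.png')[195:330,255:445]
cv2.imwrite('pics/crop1.png',cv2.convertScaleAbs(cv2.resize(im,None,fx=4.2,fy=4.2,interpolation=cv2.INTER_CUBIC),alpha=1.5,beta=10))
E
```

```text
(no output)
```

View pics/crop1.png

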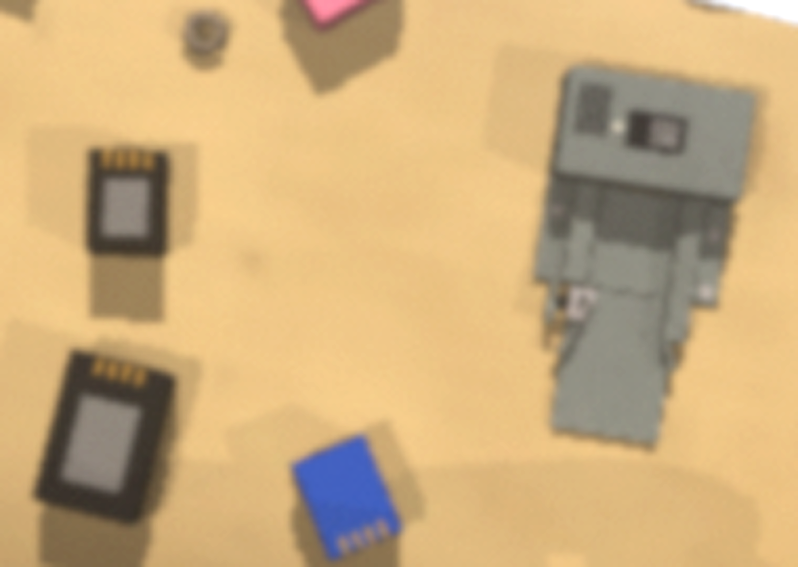

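The crop shows the small pack's top at crop (90,149)-(165,254), contacts toward +x. The pack at (105,437) is larger, and the dock's white dot is at (618,126), left of the ridge.

```bash
python3 - <<'E'
from h import *
c=cal('top')
g=lambda u,v,z:px2w(c,255+(u+.5)/4.2-.5,195+(v+.5)/4.2-.5,z)[:2]
def rect(P):
    P=np.array(P);e1=P[0]-P[3];e2=P[1]-P[2];f=(P[0]+P[3]-P[1]-P[2])/2;a=(e1+e2)/2
    print('c',P.mean(0).round(4),'L',np.linalg.norm(a),'W',np.linalg.norm(f),'yaw',np.arctan2(a[1],a[0]),'yawW',np.arctan2(-f[0],f[1]));return P.mean(0),a
rect([g(*p,.04) for p in [(90,149),(168,151),(165,254),(88,250)]])
rect([g(*p,.04) for p in [(72,350),(175,377),(138,523),(36,495)]])
m,a=rect([g(*p,.04) for p in [(568,64),(756,92),(742,200),(555,175)]])
e=(g(552,433,.006)+g(656,447,.006))/2
print('apron mid',e)
d=(m-e);th=np.arctan2(d[1],d[0]);print('yaw axis',th,np.linalg.norm(d),'expect .1775')
ax=np.array([np.cos(th),np.sin(th)]);print('origin',m-.0625*ax,e+.115*ax)
print('dot',g(618,126,.04),'pred',m+.0225*np.array([-ax[1],ax[0]]))
E
```

```text
c [0.5968 0.2963] L 0.059356655590197795 W 0.044982367177606446 yaw -0.023661811191595713 yawW -0.044425100960717355
c [0.4613 0.3091] L 0.08560932664802742 W 0.0610607023681897 yaw -0.24587632072207763 yawW -0.2650510799280227
c [ 0.6348 -0.0098] L 0.06451847206740566 W 0.10947919387873715 yaw -0.14107060794872325 yawW -0.1477377589911231
apron mid [0.45731818 0.01869212]
yaw axis -0.15890826332117616 0.1797770588967911 expect .1775
origin [5.73117622e-01 1.34157248e-04] [5.70869252e-01 4.94479775e-04]
dot [0.63882537 0.01171165] pred [0.63839057 0.01246065]
```

```bash
cat >> h.py <<'E'
def go(*wps):
    o=ctrl.get_obs();R0=R.from_euler('xyz',o['eef_rot'])
    print('at',o['ee_pos'].round(4),o['eef_rot'].round(4),'t',o['time_s'],'F',o['force'].round(1),'w',round(o['grip_width'],4))
    for x,y,z,yaw in wps:
        d=R0.inv().apply(np.array([x,y,z])-o['ee_pos'])*100
        r=(R0.inv()*R.from_euler('xyz',[np.pi,0,yaw])).as_rotvec()
        print(d.round(2),r.round(3))
E
python3 -c "
from h import *
go((.125,-.536,.30,-1.342),(.590,.296,.20,-1.605))"
```

```text
at [ 0.1247 -0.5354  0.2049] [-3.1416e+00  1.0000e-03 -1.3420e+00] t 0.1 F [-0.2 -0.1 -0.2] w 0.0937
[ 0.05 -0.02 -9.51] [-0.     0.001  0.   ]
[-70.42 -64.17   0.57] [0.    0.001 0.263]
```

>>> {"name": "play_rows", "arguments": {
  "steps": [
    [[0,0,-8,0,0,0,1],[0,0,-9.5,0,0,0,1],[-3.5,-3.2,-9.5,0,0,0.05,1],[-70.4,-64.2,-9.5,0,0,0.263,1],[-70.4,-64.2,-9.5,0,0,0.263,1],[-70.4,-64.2,-9.5,0,0,0.263,1],[-70.4,-64.2,-9.5,0,0,0.263,1],[-70.4,-64.2,-9.5,0,0,0.263,1],[-70.4,-64.2,-9.5,0,0,0.263,1],[-70.4,-64.2,-9.5,0,0,0.263,1],[-70.4,-64.2,-9.5,0,0,0.263,1],[-70.4,-64.2,-9.5,0,0,0.263,1],[-70.4,-64.2,-9.5,0,0,0.263,1],[-70.4,-64.2,-9.5,0,0,0.263,1],[-70.4,-64.2,-9.5,0,0,0.263,1],[-70.4,-64.2,-9.5,0,0,0.263,1],[-70.4,-64.2,-9.5,0,0,0.263,1],[-70.4,-64.2,-9.5,0,0,0.263,1],[-70.4,-64.2,-9.5,0,0,0.263,1],[-70.4,-64.2,-9.5,0,0,0.263,1]]
  ]
}}

```text
time_s: 1.77
ee_pos: [0.4911, 0.1201, 0.2999]
eef_rot: [3.141, 0.001, -1.605]
force: [0.5, -1.2, 0.3]
grip_width: 0.0939
```

```bash
python3 -c "
from h import *
go((.590,.296,.20,-1.605))"
```

```text
at [0.4911 0.1201 0.2999] [ 3.1411e+00  9.0000e-04 -1.6046e+00] t 1.7667 F [ 0.5 -1.2  0.3] w 0.0939
[-17.9   -9.29  10.  ] [0.    0.001 0.   ]
```

>>> {"name": "play_rows", "arguments": {
  "steps": [
    [[-17.9,-9.3,10,0,0,0,1],[-17.9,-9.3,10,0,0,0,1],[-17.9,-9.3,10,0,0,0,1],[-17.9,-9.3,10,0,0,0,1],[-17.9,-9.3,10,0,0,0,1],[-17.9,-9.3,10,0,0,0,1],[-17.9,-9.3,10,0,0,0,1],[-17.9,-9.3,10,0,0,0,1],[-17.9,-9.3,10,0,0,0,1],[-17.9,-9.3,10,0,0,0,1]]
  ]
}}

```text
time_s: 2.6
ee_pos: [0.5902, 0.2951, 0.2013]
eef_rot: [-3.141, 0.001, -1.605]
force: [0.3, -0.4, 0.7]
grip_width: 0.094
```

```bash
python3 -c "
from h import *
cam('wrist','w1.png');go((.597,.296,.015,-1.605))"
```

```text
at [0.5902 0.2951 0.2013] [-3.1406e+00  1.5000e-03 -1.6055e+00] t 2.65 F [-0.1  0.1  0.5] w 0.0941
[-0.08 -0.66 18.63] [-0.001  0.002 -0.001]
```

View pics/w1.png

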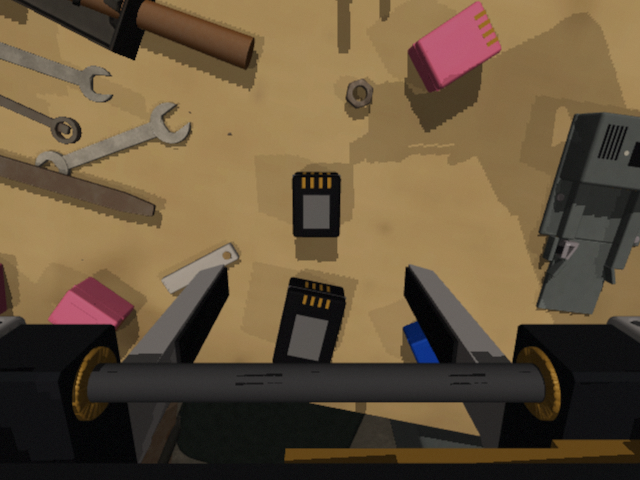

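Wrist view: small pack upright at (293–340, 173–237), contacts away from the robot; nothing in the way of the fingers.

```bash
python3 -c "
from h import *
c=cal('wrist')
P=np.array([px2w(c,*p,.04)[:2] for p in [(293,173),(340,173),(339.5,237),(293,236.5)]]);print(P,P.mean(0))
a=P[0]+P[1]-P[2]-P[3];print(np.arctan2(a[1],a[0]),np.linalg.norm(a)/2)
x,y=P.mean(0);go((x,y,.015,-1.571+np.arctan2(a[1],a[0])))"
```

```text
[[0.62857601 0.31543727]
 [0.62707519 0.27156628]
 [0.56472076 0.27308923]
 [0.56678107 0.31860517]] [0.59678826 0.29467449]
-0.037766030626990514 0.06211897778227288
at [0.5902 0.2951 0.2013] [-3.1406e+00  1.5000e-03 -1.6055e+00] t 2.65 F [-0.1  0.1  0.5] w 0.0941
[ 0.05 -0.64 18.63] [-0.001  0.002  0.003]
```

>>> {"name": "play_rows", "arguments": {
  "steps": [
    [[0,-0.65,3,0,0,0,1],[0,-0.65,6,0,0,0,1],[0,-0.65,9,0,0,0,1],[0,-0.65,12,0,0,0,1],[0,-0.65,14.5,0,0,0,1],[0,-0.65,16.5,0,0,0,1],[0,-0.65,18,0,0,0,1],[0,-0.65,18.6,0,0,0,1],[0,-0.65,18.6,0,0,0,1],[0,-0.65,18.6,0,0,0,0.4],[0,-0.65,18.6,0,0,0,0.4],[0,-0.65,18.6,0,0,0,0.4],[0,-0.65,18.6,0,0,0,0.4],[0,-0.65,18.6,0,0,0,0.3],[0,-0.65,18.6,0,0,0,0.3],[0,-0.65,18.6,0,0,0,0.3],[0,-0.65,18.6,0,0,0,0.3],[0,-0.65,18.6,0,0,0,0.3]]
  ],
  "force": 30
}}

```text
time_s: 4.15
ee_pos: [0.5969, 0.2952, 0.0154]
eef_rot: [-3.141, 0.002, -1.606]
force: [-1.0, -1.0, 0.8]
grip_width: 0.0455
```

```bash
python3 -c "
from h import *
th=-.15
def d(x,y,z,o=np.array([.572,.0003])):
    return (*(o+[x*np.cos(th)-y*np.sin(th),x*np.sin(th)+y*np.cos(th)]),z,th-np.pi/2)
go((.597,.2947,.12,-1.605),d(-95,0,.12) if 0 else d(-.12,0,.12))"
```

```text
at [0.5969 0.2952 0.0154] [-3.1406e+00  1.5000e-03 -1.6055e+00] t 4.15 F [-1.  -1.   0.8] w 0.0455
[  0.03  -0.02 -10.46] [-0.001  0.002 -0.001]
[ 28.16  13.37 -10.52] [-0.001  0.002  0.115]
```

>>> {"name": "play_rows", "arguments": {
  "steps": [
    [[0,0,-3,0,0,0,0.3],[0,0,-7,0,0,0,0.3],[0,0,-10.5,0,0,0,0.3],[3,1.5,-10.5,0,0,0.02,0.3],[6.5,3.1,-10.5,0,0,0.04,0.3],[10,4.7,-10.5,0,0,0.06,0.3],[13.5,6.4,-10.5,0,0,0.08,0.3],[17,8,-10.5,0,0,0.1,0.3],[20.5,9.7,-10.5,0,0,0.115,0.3],[24,11.4,-10.5,0,0,0.115,0.3],[26.5,12.6,-10.5,0,0,0.115,0.3],[28.2,13.4,-10.5,0,0,0.115,0.3],[28.2,13.4,-10.5,0,0,0.115,0.3],[28.2,13.4,-10.5,0,0,0.115,0.3]]
  ]
}}

```text
time_s: 5.32
ee_pos: [0.453, 0.0173, 0.1201]
eef_rot: [-3.14, 0.002, -1.722]
force: [0.9, 0.4, -1.7]
grip_width: 0.0456
```

```bash
python3 -c "
from h import *
cam('wrist','w2.png');go()"
```

```text
at [0.4533 0.0179 0.12  ] [-3.1403e+00  1.8000e-03 -1.7212e+00] t 5.3667 F [-0.4 -0.6 -2.1] w 0.0458
```

View pics/w2.png

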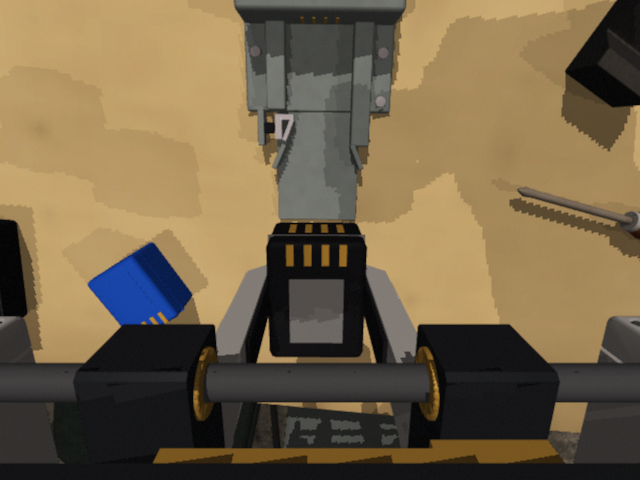

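Wrist view: pack held square, contacts forward. Dock bay is ahead with rail inner edges at columns ≈284 and 351, apron end at row ≈219, and catch at (284,126).

```bash
python3 -c "
from h import *
im=cv2.imread('pics/w2.png')
cv2.imwrite('pics/c2.png',cv2.convertScaleAbs(cv2.resize(im[0:240,225:415],None,fx=2.5*1,fy=2.5,interpolation=cv2.INTER_CUBIC),alpha=1.4))"
```

```text
(no output)
```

View pics/c2.png

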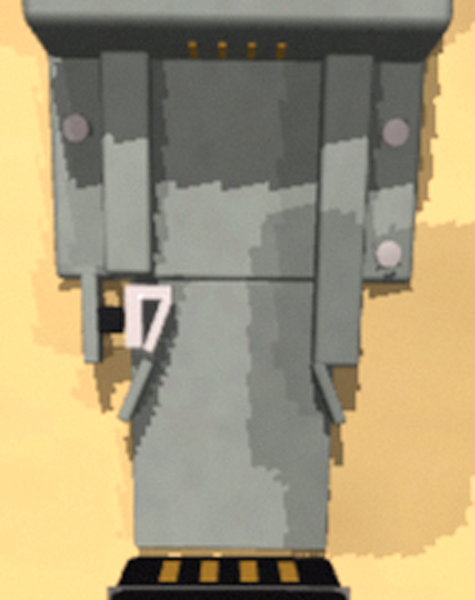

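```bash
python3 - <<'E'
from h import *
c=cal('wrist')
g=lambda u,v,z:px2w(c,225+(u+.5)/2.5-.5,(v+.5)/2.5-.5,z)[:2]
z=.0165
l0,l1,r0,r1=g(149,60,z),g(151.5,270,z),g(326,60,z),g(319.5,270,z)
fl,fr=(l0-l1),(r0-r1);print('yaws',np.arctan2(fl[1],fl[0]),np.arctan2(fr[1],fr[0]))
a,b=g(135,548,.006),g(326,548,.006);w=a-b;print('apron',a,b,np.linalg.norm(w),np.arctan2(-w[0],w[1]))
m0,m1=(l0+r0)/2,(l1+r1)/2;ma=(a+b)/2
d=m0-ma;print('mid',m0,m1,ma,'yaw',np.arctan2(d[1],d[0]),'widths',np.linalg.norm(l0-r0),np.linalg.norm(l1-r1))
for th in(-.15,-.145,-.16):
    ax=np.array([np.cos(th),np.sin(th)]);n=np.array([-ax[1],ax[0]]);O=np.array([.572,.0003])
    print(th,'lat',[round((p-O)@n*1e3,2) for p in(m0,m1,ma)],'long',[round((p-O)@ax*1e3,1) for p in(m0,m1,ma)])
# pack held: top at z=.12+.025
P=[px2w(c,*p,.145)[:2] for p in [(268,235),(365,235),(363,356),(270,355)]]
print('pack',np.mean(P,0),P)
E
```

```text
yaws -0.16105264099333566 -0.1567467734386388
apron [0.46284712 0.04732474] [ 0.45329    -0.01558068] 0.06362727236900949 -0.15077546439945058
mid [ 0.59926389 -0.00748363] [0.54418772 0.00134238] [0.45806856 0.01587203] yaw -0.16392946614415552 widths 0.049533170297343894 0.049773438445223056
-0.15 lat [np.float64(-3.62), np.float64(-3.13), np.float64(-1.63)] long [np.float64(28.1), np.float64(-27.7), np.float64(-115.0)]
-0.145 lat [np.float64(-3.76), np.float64(-2.99), np.float64(-1.05)] long [np.float64(28.1), np.float64(-27.7), np.float64(-115.0)]
-0.16 lat [np.float64(-3.34), np.float64(-3.4), np.float64(-2.78)] long [np.float64(28.2), np.float64(-27.6), np.float64(-115.0)]
pack [0.4540969  0.01686097] [array([0.48771623, 0.03356208]), array([ 0.48124395, -0.00905401]), array([ 0.42002741, -0.00100045]), array([0.42740002, 0.04393625])]
```

Top and wrist cameras disagree by about 2 mm laterally, so I'll split the difference after correcting each by its error on the pack. Next I lower the pack onto the apron and watch the forces.

```bash
cat >> h.py <<'E'
TH=-.157;OO=np.array([.572,.0003])+(-.002)*np.array([-np.sin(TH),np.cos(TH)])
def D(x,y,z): return (*(OO+[x*np.cos(TH)-y*np.sin(TH),x*np.sin(TH)+y*np.cos(TH)]),z,TH-np.pi/2)
E
python3 -c "
from h import *
go(D(-.1,0,.12),D(-.1,0,.0225),D(-.085,0,.0225),D(-.075,0,.0225))"
```

```text
at [0.4533 0.0179 0.12  ] [-3.1403e+00  1.8000e-03 -1.7212e+00] t 5.3667 F [-0.4 -0.6 -2.1] w 0.0458
[ 0.1 -2.   0. ] [-0.001  0.002  0.007]
[ 0.12 -1.98  9.75] [-0.001  0.002  0.007]
[ 0.13 -3.48  9.75] [-0.001  0.002  0.007]
[ 0.13 -4.48  9.76] [-0.001  0.002  0.007]
```

>>> {"name": "play_rows", "arguments": {
  "steps": [
    [[0.1,-2,0,0,0,0.007,0.3],[0.1,-2,3,0,0,0.007,0.3],[0.1,-2,6,0,0,0.007,0.3],[0.1,-2,8,0,0,0.007,0.3],[0.12,-2,9.2,0,0,0.007,0.3],[0.12,-2,9.75,0,0,0.007,0.3],[0.12,-2,9.75,0,0,0.007,0.3],[0.12,-2,9.75,0,0,0.007,0.3]]
  ]
}}

```text
time_s: 6.03
ee_pos: [0.4735, 0.0145, 0.0227]
eef_rot: [-3.14, 0.002, -1.727]
force: [0.4, 0.4, -0.2]
grip_width: 0.0458
```

```bash
python3 -c "
from h import *
cam('wrist','w3.png');go(D(-.085,0,.0225),D(-.08,0,.0225))
im=cv2.imread('pics/w3.png')
cv2.imwrite('pics/c3.png',cv2.convertScaleAbs(cv2.resize(im[60:360,190:450],None,fx=2,fy=2,interpolation=cv2.INTER_CUBIC),alpha=1.4))"
```

```text
at [0.4736 0.0144 0.0229] [-3.1397e+00  1.9000e-03 -1.7274e+00] t 6.0833 F [-0.1  0.4 -1.6] w 0.0458
[ 0.06 -1.44  0.04] [-0.002  0.002  0.   ]
[ 0.06 -1.94  0.04] [-0.002  0.002  0.   ]
```

View pics/c3.png

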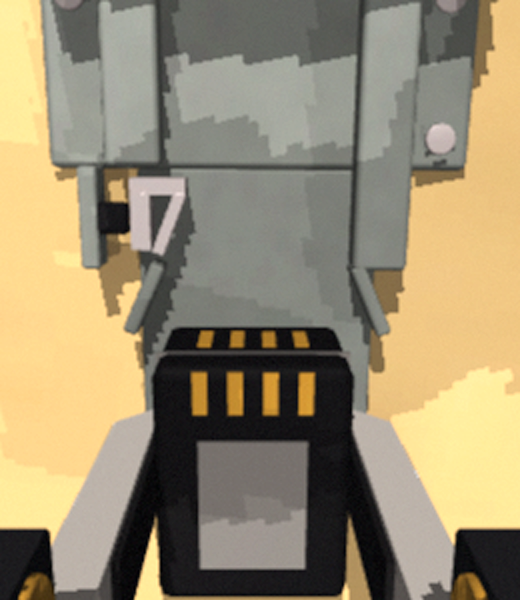

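Pack hovers over the apron, about 10 mm short of the flares, its front middle at crop x≈254 against the bay middle at ≈257. Compute the residual.

```bash
python3 - <<'E'
from h import *
c=cal('wrist')
g=lambda u,v,z:px2w(c,190+(u+.5)/2-.5,60+(v+.5)/2-.5,z)[:2]
ax=np.array([np.cos(TH),np.sin(TH)]);n=np.array([-ax[1],ax[0]])
def s(nm,p): print(nm,'long %.1f lat %.1f'%((p-OO)@ax*1e3,(p-OO)@n*1e3))
z=.0165
for v,l,r in((30,159.5,361),(160,158.5,355)): s('rail l',g(l,v,z));s('rail r',g(r,v,z))
s('mouthL',g(130,330,z));s('mouthR',g(385,332,z))
s('pack fl',g(155,360,.0475));s('pack fr',g(352,360,.0475));s('pack rl',g(163,590,.0475));s('pack rr',g(347,590,.0475))
s('tcp',ctrl.get_obs()['ee_pos'][:2])
E
```

```text
rail l long 2.6 lat 22.8
rail r long 2.6 lat -25.0
rail l long -27.4 lat 24.1
rail r long -27.4 lat -24.8
mouthL long -71.1 lat 33.1
mouthR long -71.6 lat -34.4
pack fl long -69.9 lat 22.4
pack fr long -69.8 lat -21.6
pack rl long -128.8 lat 22.5
pack rr long -128.7 lat -22.5
tcp long -99.4 lat 0.6
```

>>> {"name": "play_rows", "arguments": {
  "steps": [
    [[0.08,-0.4,0.1,0,0,0,0.3],[0.08,-0.8,0.1,0,0,0,0.3],[0.08,-1.1,0.1,0,0,0,0.3],[0.08,-1.4,0.1,0,0,0,0.3],[0.08,-1.6,0.1,0,0,0,0.3],[0.08,-1.8,0.1,0,0,0,0.3],[0.08,-2,0.1,0,0,0,0.3],[0.08,-2,0.1,0,0,0,0.3]]
  ]
}}

```text
time_s: 6.75
ee_pos: [0.4935, 0.0105, 0.0219]
eef_rot: [-3.14, 0.002, -1.727]
force: [-0.1, 0.3, -1.2]
grip_width: 0.0458
```

```bash
python3 -c "
from h import *
go(D(-.06,-.0002,.0219),D(-.04,-.0002,.0219),D(0,-.0002,.0219))"
```

```text
at [0.4935 0.0105 0.0219] [-3.1396e+00  1.9000e-03 -1.7274e+00] t 6.75 F [-0.1  0.3 -1.2] w 0.0458
[-0.   -1.91  0.  ] [-0.002  0.002  0.   ]
[-0.   -3.91  0.01] [-0.002  0.002  0.   ]
[-0.   -7.91  0.02] [-0.002  0.002  0.   ]
```

No side force at x = −79. Advance into the bay and the catch in small steps.

>>> {"name": "play_rows", "arguments": {
  "steps": [
    [[0,-0.3,0,0,0,0,0.3],[0,-0.6,0,0,0,0,0.3],[0,-0.9,0,0,0,0,0.3],[0,-1.2,0,0,0,0,0.3],[0,-1.5,0,0,0,0,0.3],[0,-1.5,0,0,0,0,0.3]]
  ]
}}

```text
time_s: 7.25
ee_pos: [0.5084, 0.0077, 0.0216]
eef_rot: [-3.14, 0.001, -1.728]
force: [-1.6, -3.8, -3.4]
grip_width: 0.0459
```

>>> {"name": "play_rows", "arguments": {
  "steps": [
    [[0,-0.4,0,0,0,0,0.3],[0,-0.8,0,0,0,0,0.3],[0,-1.2,0,0,0,0,0.3],[0,-1.6,0,0,0,0,0.3],[0,-2,0,0,0,0,0.3],[0,-2.4,0,0,0,0,0.3],[0,-2.4,0,0,0,0,0.3]]
  ]
}}

```text
time_s: 7.83
ee_pos: [0.5329, 0.0037, 0.0217]
eef_rot: [-3.14, 0.001, -1.728]
force: [0.2, -4.5, -2.1]
grip_width: 0.0458
```

>>> {"name": "play_rows", "arguments": {
  "steps": [
    [[0,-0.4,0,0,0,0,0.3],[0,-0.8,0,0,0,0,0.3],[0,-1.2,0,0,0,0,0.3],[0,-1.6,0,0,0,0,0.3],[0,-2,0,0,0,0,0.3],[0,-2.4,0,0,0,0,0.3],[0,-2.8,0,0,0,0,0.3],[0,-3.1,0,0,0,0,0.3],[0,-3.4,0,0,0,0,0.3],[0,-3.4,0,0,0,0,0.3]]
  ]
}}

```text
time_s: 8.67
ee_pos: [0.567, -0.0017, 0.0217]
eef_rot: [-3.139, 0.001, -1.728]
force: [-0.5, -3.4, -2.2]
grip_width: 0.0456
```

```bash
python3 -c "
from h import *
go(D(0,-.0002,.0219))"
```

```text
at [ 0.567  -0.0017  0.0217] [-3.1392e+00  1.2000e-03 -1.7275e+00] t 8.6667 F [-0.5 -3.4 -2.2] w 0.0456
[-0.06 -0.46 -0.02] [-0.002  0.001  0.   ]
```

>>> {"name": "play_rows", "arguments": {
  "steps": [
    [[0,-0.15,0,0,0,0,0.3],[0,-0.3,0,0,0,0,0.3],[0,-0.4,0,0,0,0,0.3],[0,-0.5,0,0,0,0,0.3],[0,-0.5,0,0,0,0,0.3]]
  ]
}}

```text
time_s: 9.08
ee_pos: [0.5726, -0.0022, 0.022]
eef_rot: [-3.138, 0.002, -1.728]
force: [-0.6, 0.2, -0.8]
grip_width: 0.0462
```

The side force dropped to 0, so the catch has sprung back behind the pack. Creep on to check the end stop.

>>> {"name": "play_rows", "arguments": {
  "steps": [
    [[0,-0.1,0,0,0,0,0.3],[0,-0.2,0,0,0,0,0.3],[0,-0.2,0,0,0,0,0.3]]
  ]
}}

```text
time_s: 9.33
ee_pos: [0.5737, -0.002, 0.022]
eef_rot: [-3.14, 0.002, -1.728]
force: [-8.1, 1.2, 3.7]
grip_width: 0.0457
```

```bash
python3 -c "
from h import *
cam('wrist','w4.png');go()
im=cv2.imread('pics/w4.png')
cv2.imwrite('pics/c4.png',cv2.convertScaleAbs(cv2.resize(im[60:420,160:480],None,fx=1.6,fy=1.6,interpolation=cv2.INTER_CUBIC),alpha=1.4))"
```

```text
at [ 0.5736 -0.002   0.0219] [-3.1403e+00  2.4000e-03 -1.7280e+00] t 9.3833 F [-9.1  0.5  3.4] w 0.0458
```

View pics/c4.png

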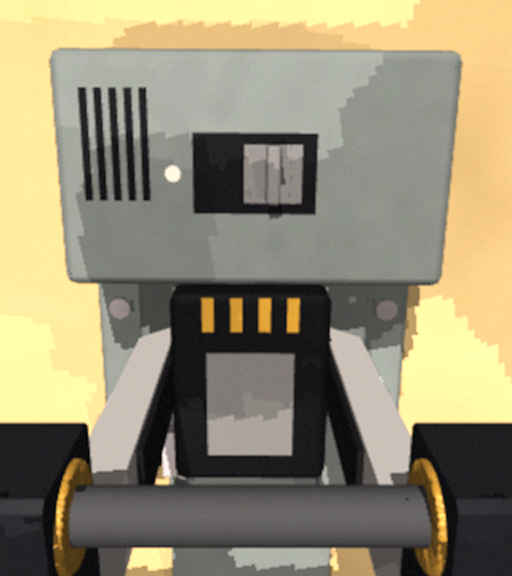

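Pack is against the stop (9 N, front edge under the deck edge). The switch ridge is at crop (273,174) and the dot at (172,174), to the left.

```bash
python3 - <<'E'
from h import *
c=cal('wrist')
g=lambda u,v,z:px2w(c,160+(u+.5)/1.6-.5,60+(v+.5)/1.6-.5,z)[:2]
ax=np.array([np.cos(TH),np.sin(TH)]);n=np.array([-ax[1],ax[0]])
def s(nm,p): print(nm,p.round(4),'long %.1f lat %.1f'%((p-OO)@ax*1e3,(p-OO)@n*1e3))
s('ridge',g(273,174,.045));s('dot',g(172.5,174,.04))
for p in((52,50),(461,53),(434,284),(70,280)): s('deck',g(*p,.04))
s('tcp',ctrl.get_obs()['ee_pos'][:2])
go((.5736,-.002,.12,TH-np.pi/2),D(.0625,-.005,.10))
E
```

```text
ridge [ 0.6329 -0.0177] long 62.9 lat -6.2
dot [0.6367 0.0096] long 62.4 lat 21.3
deck [0.6731 0.0346] long 94.5 lat 51.7
deck [ 0.6557 -0.0709] long 93.8 lat -55.2
deck [ 0.5937 -0.0594] long 30.8 lat -53.5
deck [0.6114 0.0448] long 31.9 lat 52.1
tcp [ 0.5736 -0.002 ] long 2.0 lat 0.0
at [ 0.5736 -0.002   0.0219] [-3.1403e+00  2.4000e-03 -1.7280e+00] t 9.3833 F [-9.1  0.5  3.4] w 0.0458
[-0.02 -0.01 -9.81] [-0.001  0.002 -0.   ]
[ 0.48 -6.06 -7.8 ] [-0.001  0.002 -0.   ]
```

>>> {"name": "play_rows", "arguments": {
  "steps": [
    [[0,0,0,0,0,0,0.65],[0,0,0,0,0,0,0.65],[0,0,0,0,0,0,0.65],[0,0,0,0,0,0,0.65],[0,0,-2,0,0,0,0.65],[0,0,-5,0,0,0,0.65],[0,0,-8,0,0,0,0.65],[0.2,-3,-8,0,0,0,0.25],[0.6,-6.1,-8,0,0,0,0.25],[0.6,-6.1,-8,0,0,0,0.25],[0.6,-6.1,-8,0,0,0,0.25],[0.6,-6.1,-8,0,0,0,0.25]]
  ]
}}

```text
time_s: 10.38
ee_pos: [0.6323, -0.0175, 0.1015]
eef_rot: [-3.141, 0.002, -1.728]
force: [0.1, 0.4, 0.4]
grip_width: 0.0314
```

```bash
python3 -c "
from h import *
cam('wrist','w5.png');go(D(.0625,-.006,.042))"
```

```text
at [ 0.6322 -0.0174  0.1018] [-3.1410e+00  2.4000e-03 -1.7279e+00] t 10.4333 F [0.2 0.6 0.3] w 0.0275
[ 0.01 -0.03  5.98] [-0.001  0.002 -0.   ]
```

View pics/w5.png

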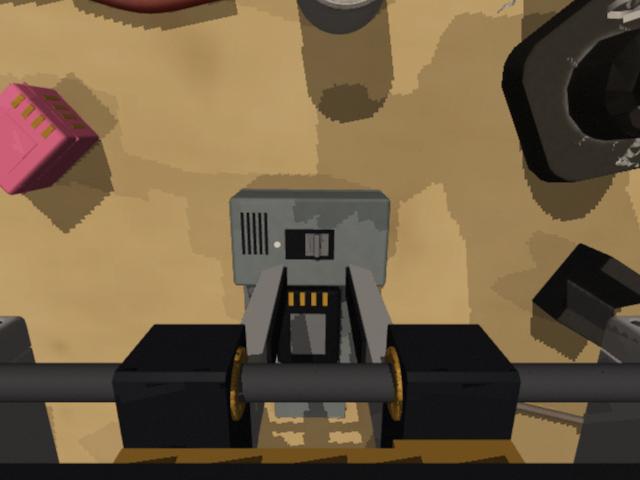

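Ridge (317,244) is centred between the fingers, and the dot is at (277,244). Descend slowly and close on the ridge.

>>> {"name": "play_rows", "arguments": {
  "steps": [
    [[0,0,2,0,0,0,0.22],[0,0,4,0,0,0,0.22],[0,0,5.2,0,0,0,0.22],[0,0,5.7,0,0,0,0.22],[0,0,5.95,0,0,0,0.22],[0,0,5.95,0,0,0,0.22],[0,0,5.95,0,0,0,0.22]]
  ],
  "force": 12
}}

```text
time_s: 11.02
ee_pos: [0.6326, -0.0173, 0.0432]
eef_rot: [-3.14, 0.002, -1.728]
force: [0.1, 0.2, 0.0]
grip_width: 0.0205
```

>>> {"name": "play_rows", "arguments": {
  "steps": [
    [[0,0,0,0,0,0,0],[0,0,0,0,0,0,0],[0,0,0,0,0,0,0],[0,0,0,0,0,0,0],[0,0,0,0,0,0,0]]
  ]
}}

```text
time_s: 11.43
ee_pos: [0.6329, -0.0177, 0.0438]
eef_rot: [-3.139, 0.002, -1.728]
force: [-1.7, -3.8, 5.2]
grip_width: 0.0035
```

Holding the ridge (3.5 mm), but only about 1.5 mm deep. I'll reopen a little, go deeper, and regrip.

>>> {"name": "play_rows", "arguments": {
  "steps": [
    [[0,0,0,0,0,0,0.12],[0,0,0.1,0,0,0,0.12],[0,0,0.22,0,0,0,0.12],[0,0,0.22,0,0,0,0.12],[0,0,0.22,0,0,0,0],[0,0,0.22,0,0,0,0],[0,0,0.22,0,0,0,0],[0,0,0.22,0,0,0,0]]
  ],
  "force": 15
}}

```text
time_s: 12.1
ee_pos: [0.6328, -0.0178, 0.0414]
eef_rot: [-3.139, 0.002, -1.728]
force: [-0.6, -1.5, -2.5]
grip_width: 0.0036
```

>>> {"name": "play_rows", "arguments": {
  "steps": [
    [[-0.15,0,0,0,0,0,0],[-0.3,0,0,0,0,0,0],[-0.45,0,0,0,0,0,0],[-0.6,0,0,0,0,0,0],[-0.75,0,0,0,0,0,0],[-0.9,0,0,0,0,0,0],[-1,0,0,0,0,0,0],[-1.1,0,0,0,0,0,0],[-1.1,0,0,0,0,0,0]]
  ]
}}

```text
time_s: 12.85
ee_pos: [0.6344, -0.0075, 0.0414]
eef_rot: [-3.139, 0.001, -1.728]
force: [-0.2, -5.3, -0.7]
grip_width: 0.0039
```

Moved 10.4 mm and met the end stop. Release, rise, and back off to look.

>>> {"name": "play_rows", "arguments": {
  "steps": [
    [[0,0,0,0,0,0,0.15],[0,0,0,0,0,0,0.15],[0,0,0,0,0,0,0.15],[0,0,-1,0,0,0,0.2],[0,0,-4,0,0,0,0.3],[0,0,-8,0,0,0,0.8],[0,3,-10,0,0,0,1],[0,7,-12,0,0,0,1],[0,11,-14,0,0,0,1],[0,15,-14,0,0,0,1],[0,15,-14,0,0,0,1],[0,15,-14,0,0,0,1]]
  ]
}}

```text
time_s: 13.85
ee_pos: [0.4849, 0.0164, 0.1827]
eef_rot: [-3.137, 0.001, -1.727]
force: [0.8, 0.4, 0.5]
grip_width: 0.069
```

```bash
python3 -c "
from h import *
c=cam('wrist','w6.png');go()
p=w2px(c,D(.02,-.001,.03)[:3]);print(p)
u,v=p.astype(int);im=c['frame'][max(0,v-80):v+110,max(0,u-110):u+110]
print(max(0,v-80),u-110)
cv2.imwrite('pics/c6.png',cv2.convertScaleAbs(cv2.resize(im,None,fx=3,fy=3,interpolation=cv2.INTER_CUBIC),alpha=1.4))"
```

```text
at [0.4863 0.0161 0.1824] [-3.1368e+00  1.0000e-03 -1.7277e+00] t 13.9 F [-0.4 -0.4  1.2] w 0.0723
[322.15057412  92.0391885 ]
12 212
```

View pics/c6.png

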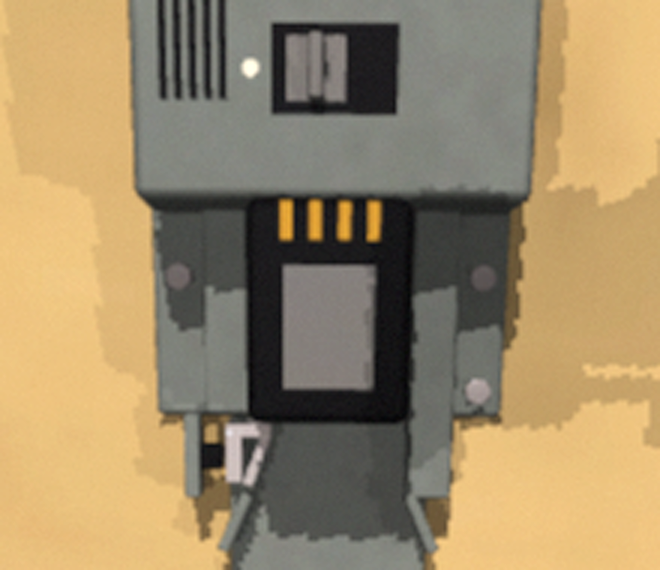

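The switch plate is at the dot end of its slot: 13 px gap at the left, 51 at the right, the mirror of the off position. The catch at crop (245,450) stands out behind the pack, which is against the deck wall. The gripper is clear of everything.

```bash
python3 -c "
from h import *
go();print(ctrl.hand_in())"
```

```text
at [0.4863 0.0161 0.1824] [-3.1368e+00  1.0000e-03 -1.7277e+00] t 13.9 F [-0.4 -0.4  1.2] w 0.0723
the job is handed in; nothing more can be done
None
```

The job is done and handed in at about 13.9 s. The small pack is in the dock, contact end first, and the switch is on. No verdict was reported.

- **Pack:** I slid it in until it met the end stop at about 9 N. The catch's 3–5 N side force dropped to about 0 just before that. In the last picture the catch stands out behind the pack.
- **Switch:** I gripped the ridge and moved it 10.4 mm toward the white dot, to its end stop. The last picture shows the plate at the dot end of its slot, the mirror of where it started. My first grip was only about 1.5 mm deep, so I regripped deeper before moving it.
- **Disagreement:** the top and wrist cameras differed by about 2–3 mm on the dock's sideways position. I settled it with a closer wrist view before inserting.
- **Other things:** I did not touch the larger pack or anything else lying about, but I took no final picture of them. The gripper was clear of everything at hand-in.

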